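Clear the bench tote and nest the spare tote in it

ROBOT

A 6-joint arm with a two-finger parallel gripper is mounted at the origin on the work surface. World frame = base frame: x ahead of the robot, y to its left, z up, the work surface at z = 0. Lengths are in mm, angles in degrees, forces in N, time in s.
With the tool pointing down it reaches from about 350 to 850 mm from the base axis. Payload 8.1 kg.
Tool frame: the origin (TCP) lies midway between the tips of the shut fingers; the grasp point (between the pads) lies 19 mm behind it; z points along the fingers, y is the line along which they close (so a half turn about z gives the same grasp; the last joint's range is limited). The gripper opens to 85 mm and grips with 20 to 120 N. Pads are 22 mm wide; open, the fingers measure 114 mm over their backs; the gripper's body (76 mm by 85 mm) begins 54 mm behind the grasp point. The pads swing forward as they close: fully open they stand 13 mm farther back than shut.
Start: joints at [59.507, 7.471, 85.268, -0, 87.261, -4.893], TCP at [259.229, 541.115, 231.292] pointing down, gripper open.
Joint ranges: [-169.43, 169.43], [-51.17, 129.36], [1.28, 143.12], [-76.62, 256.62], [0, 156.53], [-152.29, 152.29]. Speed limits (degrees/s): [136.94, 136.94, 159.86, 180, 180, 180].

INTERFACE

Orientations are given as [roll, pitch, yaw] about the fixed x, y, z axes, in that order (R = Rz(yaw) Ry(pitch) Rx(roll)).
In Python, from bench import r gives the robot as it stands.
- The arm moves only by the tool steer_hand, called in YAML: its name, and indented under it one key for each argument. Schema: {"type":"object","properties":{"deltas":{"type":"array","items":{"type":"array","prefixItems":[{"type":"array","items":{"type":"number"},"minItems":3,"maxItems":3},{"type":"array","items":{"type":"number"},"minItems":3,"maxItems":3},{"type":"number"}],"minItems":3,"maxItems":3},"minItems":1,"maxItems":8},"clamp_n":{"type":"number"},"only":{"type":"string"},"quiet":{"type":"boolean"},"lines":{"type":"string"}},"required":["deltas"],"additionalProperties":false}. deltas is a list of rows, 1 to 8 of them, each written [[rx, ry, rz], [dx, dy, dz], opening]: a rotation vector rx, ry, rz in parts of the range, where 1.0 means 90 degrees, then dx, dy, dz in normalised numbers (1 is 400 mm), then the finger opening in mm; each row is the pose to reach, as a shift and turn from the pose commanded when the call began, along the tool's axes at that moment; what a row does not reach only later rows make up. A row lasts 1/8 s, in which the tool goes at most 62.5 mm and 10.7 degrees, less where a joint would pass 70% of its speed; a pose out of reach is approached as far as the arm can. The fingers move at their own pace and stop on an object; clamp_n is the grip in N (left out, the last holds). Time passes only in rows, so rows that do not move let the fingers close. The tool returns the time, the measured TCP pose, the force, the opening and the grip force at its end. only (a regular expression) keeps the lines of the reply that match it, lines (a string "A,B") keeps lines A to B, and quiet returns only ok. Input that does not fit is refused with a message, and nothing moves.
- r.sense(): the state, without advancing time (a new reading comes with each control period).
- r.snapshot(name): name is "scene" or "side" or "wrist"; returns a dict with "pixels" (420x560x3 uint8, blue, green, red), "fx", "fy", "cx", "cy" (pixels), "D" ([k1, k2, p1, p2, k3] as OpenCV has them; the pictures are not rectified), "pose" (4x4, takes a point from camera to world coordinates). Camera axes: x right, y up, looking along -z (the intrinsics and any distortion apply to the point x, -y, -z); pixel columns grow to the right and rows downward; lengths in mm; the calibration is good to about 2 mm. A picture is of the moment at which its call begins. There is no depth.
- r.hand_in(): hands the job in; it is judged then, once.
The state is a dict: "time": time; "joint_pos": joint angles; "qd": joint speeds; "joint_efforts": joint torques, N m; "tool_pos": TCP position; "tcp_rot": TCP orientation; "ft_force": force on the tool from outside, world axes, zero at the start; "wrist_torque": the same for the moment, N m; "finger_gap": finger opening in mm; "grip_force": force on a finger pad.
Only numpy, scipy, OpenCV 4.12 (cv2) and the standard library are available. Lean on these libraries where they do the work, as an engineer would, in place of code of your own. Each camera call takes 0.05 s, during which the arm holds its last target. There are 200 camera calls.

TASK

A steel post has toppled into a corner of the tote that is screwed to the bench: free it and stand it upright in the middle of the small square steel plate. Then take the loose tote, turn it half a turn so that it faces the same way as the mounted one, and lower it (do not let it drop) until it nests fully down inside instead of stacking on the rim; let go, and leave the spare post, the bracket and the wire brush where they are.

Things in the scene. Friction and masses are not known exactly. Their poses are not given: they have to be found in the camera images.
- mounted_tote: Grey plastic stack-nest tote screwed to the bench. Origin: centre of its underside; z up. Open top, 4 mm walls sloping out all round: outside 130 (x) by 96 (y) at the bottom, 159 by 125 at the rim, rim 80 high, floor 4 thick. The -x end is full height; the +x (low) end is 40 high but for a 40 wide middle strip. A divider 4 thick crosses the inside at x = 0, its top 32 high.
- mounted_low_end (a point): Top middle of the grip tab on the mounted tote's low end, at x +83, y 0, z 104 in its frame. Each end has such a tab, upright: 9 thick (x), 34 wide (y), from height 74 to 104, centre plane at x +83 or -83.
- mounted_full_end (a point): Top middle of the grip tab on the mounted tote's full-height end, x -83, y 0, z 104.
- mounted_notch (a point): Bottom of one notch of the mounted tote, at x +48, y +54, z 40. Each long side has two notches, open at the top, 28 wide, centred at x +48 and x -16, bottoms 40 high. A tote facing the same way (+x along +x) goes down with its lugs in the notches and nests, origin 35 mm above this tote's origin. Facing the other way its lugs land on the rim: it only stacks, 75 mm above.
- loose_tote: The spare tote: empty, about 0.2 kg, loose on the bench, exactly the same shape, size and frame as the mounted tote (origin: centre of underside; low end at +x). Starts turned roughly half a turn from it. It can be lifted by one grip tab, pinched across its 9 mm, with a firm grip (60 N or more).
- loose_low_end (a point): Top middle of the grip tab on the loose tote's low end, x +83, y 0, z 104 in its frame.
- loose_full_end (a point): Top middle of the grip tab on the loose tote's full-height end, x -83, y 0, z 104.
- loose_lug (a point): Outer lower edge of one foot lug of the loose tote, x +48, y +68, z 5. Each long side has two lugs, centred at x +48 and x -16, 18 wide, from height 5 to 17, reaching out to y +68 or -68: 5 mm play each way along x in the notches.
- post: Turned steel post, about 0.28 kg, leaning in the mounted tote: foot 40 diameter by 8 thick, shaft 16 diameter, 150 long overall. Origin: centre of the foot's underside; z along the shaft to its top. Leans 39 degrees towards the tote's (-x, +y) corner, foot against the divider, shaft against the rim; its last 55 mm or so stick out above the rim. Comes free when lifted.
- post_top (a point): Centre of the post's top end (150 mm up its axis).
- base_plate: Square steel plate 80 by 80 by 10 thick, fixed flat on the bench. Origin: centre of its underside, on the bench; its top is at height 10.
- spare_post: Bystander: an identical post, standing upright on the bench. Origin: centre of the foot's underside.
- bracket: Bystander: U-shaped aluminium bracket, base 120 by 50, legs 75 and 50 high. Origin: centre of its underside.
- wire_brush: Bystander: wire brush lying on the bench, about 200 long. Origin: on its underside.

How it is judged:
By the outcome, as a careful person would: the job done as asked, in the order asked, and still so for the second after the job is handed in, with the robot touching nothing.
It also fails if it takes over 58 s, if anything falls off the work surface, if the arm or the gripper's body presses on something with over 40 N, if the wrist force passes 120 N, or if a joint passes its speed limit or range.

## Working session

There is one attempt and no reset: what is moved stays moved. The work goes in short steps, Python scripts to look and compute and a tool call to move; the robot and the scene stay as the last step left them, time stands still between calls to the robot, and variables do not carry over. Pictures are saved under pics/ and viewed, at most 10 in all, crops included, and the job is handed in when it is done.

```bash
ls; mkdir -p pics; python3 - <<'E'
from bench import r
import cv2,json,pickle
for n in ["scene","side","wrist"]:
    s=r.snapshot(n); cv2.imwrite(f"pics/{n}0.png",s["pixels"]); pickle.dump(s,open(f"{n}0.pkl","wb"))
    print(n,s["fx"],s["fy"],s["cx"],s["cy"],s["D"],s["pose"])
print(r.sense())
E
```

```text
bench.py
pics
scene 527.0060221123289 527.0060221123289 276.7264262123436 214.53227825627718 [-0.14374031  0.          0.          0.          0.        ] [[ 5.46396387e-01 -6.82908328e-01  4.84857921e-01  1.26291868e+03]
 [ 8.37470143e-01  4.52222651e-01 -3.06819873e-01 -3.18036643e+02]
 [-9.73388753e-03  5.73699302e-01  8.19008158e-01  1.25224943e+03]
 [ 0.00000000e+00  0.00000000e+00  0.00000000e+00  1.00000000e+00]]
side 468.45682826603826 468.45682826603826 284.80207663521486 205.43320488261128 [0.00806104 0.         0.         0.         0.        ] [[ 9.55487909e-01  2.15577543e-01 -2.01417919e-01  2.92955128e+02]
 [-2.94911124e-01  7.17289306e-01 -6.31287162e-01 -7.25707016e+02]
 [ 8.38358399e-03  6.62587636e-01  7.48937474e-01  1.10569179e+03]
 [ 0.00000000e+00  0.00000000e+00  0.00000000e+00  1.00000000e+00]]
wrist 307.191007231736 307.191007231736 283.48280583174693 205.2739147410814 [-0.01791122  0.          0.          0.          0.        ] [[ 4.32223301e-01 -8.52784309e-01 -2.93158559e-01  1.82894391e+02]
 [ 9.01766377e-01  4.08979401e-01  1.39832942e-01  5.77107279e+02]
 [ 6.48473163e-04 -3.24799587e-01  9.45782643e-01  3.73537803e+02]
 [ 0.00000000e+00  0.00000000e+00  0.00000000e+00  1.00000000e+00]]
{'time': 0.15, 'joint_pos': array([ 5.95097928e+01,  7.50658871e+00,  8.53154608e+01,  5.55291569e-04,
        8.72609570e+01, -4.89181959e+00]), 'qd': array([-0.0798341 , -0.11902977, -0.25824086,  0.08127947, -0.02685406,
       -0.0086104 ]), 'joint_efforts': array([ 9.56555232e-05, -5.70066226e+01, -5.01155233e+01, -3.14223089e-04,
        9.67897475e-03, -3.02509829e-05]), 'tool_pos': array([258.98586607, 540.75795765, 230.46566791]), 'tcp_rot': array([-1.79917343e+02, -7.63095516e-03,  1.54401580e+02]), 'ft_force': array([-0.15084922,  0.15289178,  0.79669762]), 'wrist_torque': array([0.02697764, 0.00089409, 0.02575113]), 'grip_force': 0.0, 'finger_gap': 85.37285378652746}
```

View pics/scene0.png

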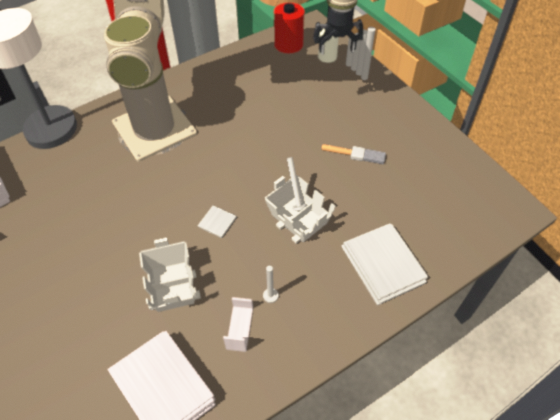

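View pics/side0.png

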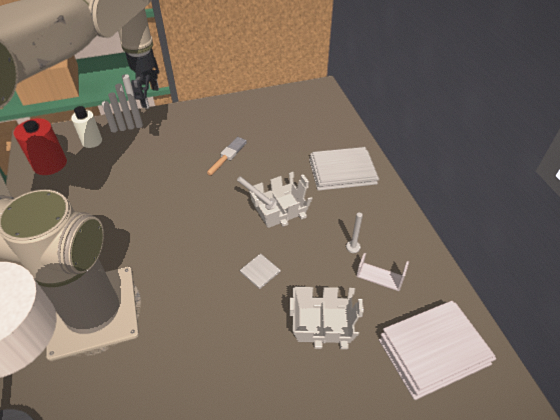

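The scene view shows the mounted tote with the post at (298,205), the loose tote at (170,275), the plate at (217,221), the spare post at (271,280), the bracket at (240,325) and the brush at (355,153). The side view shows the mounted tote at (280,200), the loose one at (325,317) and the plate at (260,271). Next I enlarge both totes.

```bash
python3 - <<'E'
import cv2,pickle,numpy as np
S={n:pickle.load(open(n+"0.pkl","rb"))["pixels"] for n in("scene","side")}
def c(n,x,y): 
    im=cv2.resize(S[n][y:y+75,x:x+100],None,fx=4,fy=4,interpolation=cv2.INTER_CUBIC)
    for k in range(0,100,10):
        cv2.line(im,(4*k,0),(4*k,6 if k%50 else 14),(0,0,255),1)
        if k<75: cv2.line(im,(0,4*k),(6 if k%50 else 14,4*k),(0,0,255),1)
    cv2.putText(im,f"{n} {x},{y}",(10,292),0,.45,(0,255,255),1); return im
cv2.imwrite("pics/crop.png",np.vstack([np.hstack([c("scene",250,155),c("scene",120,238)]),np.hstack([c("side",230,160),c("side",277,278)])]))
E
```

```text
(no output)
```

View pics/crop.png

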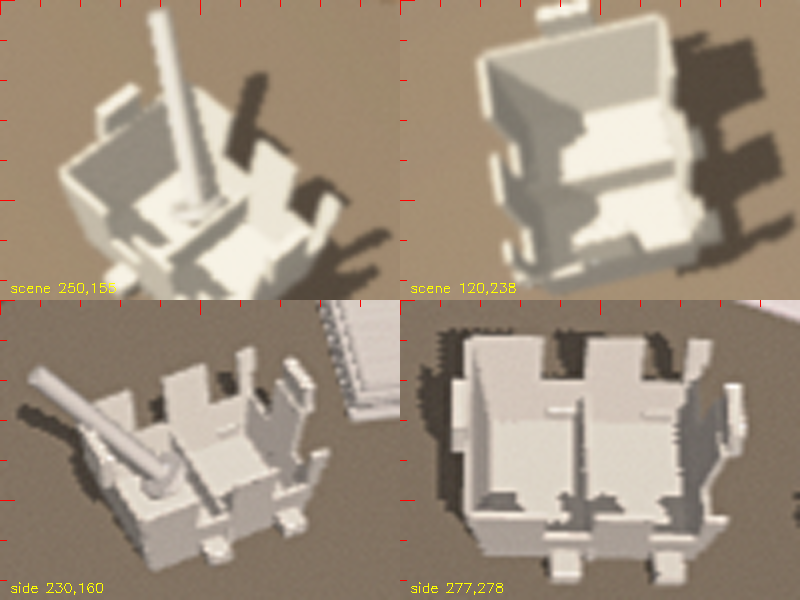

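The crops show that on both totes the full-height end faces image-left in the side view and up in the scene view. The lugs at the front agree with that. So the loose tote may not be half a turn away, and I'll check this by fitting poses. The post top is at scene (289,158) and side (239.5,178).

```bash
cat > h.py <<'E'
import numpy as np,cv2,pickle
from scipy.optimize import least_squares
from scipy.spatial.transform import Rotation as R
def load(n): return pickle.load(open(n+".pkl","rb"))
def proj(s,P):
    P=np.atleast_2d(np.asarray(P,float)); M=s["pose"]; C=(P-M[:3,3])@M[:3,:3]; C=C*[1,-1,-1]
    K=np.array([[s["fx"],0,s["cx"]],[0,s["fy"],s["cy"]],[0,0,1.]])
    return cv2.projectPoints(C.reshape(-1,1,3),np.zeros(3),np.zeros(3),K,np.array(s["D"]))[0].reshape(-1,2)
def place(p,P):
    P=np.asarray(P,float); c,s=np.cos(np.radians(p[2])),np.sin(np.radians(p[2]))
    return np.c_[p[0]+c*P[:,0]-s*P[:,1],p[1]+s*P[:,0]+c*P[:,1],P[:,2]]
def fit(obs,p0):   # obs: list of (snapshot, model pts, pixels); model placed on bench by x,y,yaw
    f=lambda p:np.concatenate([(proj(s,place(p,P))-q).ravel() for s,P,q in obs])
    o=least_squares(f,p0,loss="soft_l1",x_scale=[10,10,5]); return o.x,f(o.x).reshape(-1,2).round(1)
def tri(obs,p0=(500,200,50)):
    return least_squares(lambda p:np.concatenate([(proj(s,p)-q).ravel() for s,q in obs]),p0).x
E
python3 - <<'E'
from h import *
sc,si=load("scene0"),load("side0")
A=[(-79.5,-62.5,80),(-79.5,62.5,80)]; L=[(-16,-68,5),(48,-68,5)]
for n,o,p in[("loose",[(sc,A,[(140,253),(186.2,241.7)]),(si,A+L,[(294,331.7),(294,287.5),(318.5,346.7),(344.3,348)])],(600,0,-20)),
 ("mounted",[(sc,A,[(265.5,197.5),(300.7,177.5)]),(si,A+L,[(266.2,212.5),(250.5,192),(284.2,225),(303,218)])],(600,300,10))]:
    for d in(0,180):
        x,e=fit(o,(p[0],p[1],p[2]+d)); print(n,x.round(1),e.tolist())
t=tri([(sc,[289.5,158.5]),(si,[239.5,178.2])]);print("posttop",t)
print("plate",tri([(sc,[217,221.5]),(si,[260.5,270.5])]))
# threshold plate blobs for centres
for n,s,c in(("sc",sc,(217,221)),("si",si,(260,271))):
    b=s["pixels"]; y0,x0=c[1]-22,c[0]-25; g=cv2.cvtColor(b,cv2.COLOR_BGR2GRAY)[y0:y0+44,x0:x0+50]
    _,m=cv2.threshold(g,0,255,cv2.THRESH_OTSU); k=cv2.connectedComponentsWithStats(m); i=1+np.argmax(k[2][1:,4]); print(n,k[3][i]+[x0,y0],k[2][i])
    cs=max(cv2.findContours(m,0,2)[0],key=cv2.contourArea); print(cv2.minAreaRect(cs), cv2.approxPolyDP(cs,4,True).reshape(-1,2)+[x0,y0])
E
```

```text
loose [ 567.1 -210.6  -17.8] [[-0.7, -0.3], [-0.3, 0.2], [-0.2, -0.7], [-0.3, -2.1], [0.3, 0.8], [0.4, -0.1]]
loose [ 567.1 -210.6  -17.8] [[-0.7, -0.3], [-0.3, 0.2], [-0.2, -0.7], [-0.3, -2.1], [0.3, 0.8], [0.4, -0.1]]
mounted [578.  196.1   5.1] [[0.2, 0.2], [-0.3, -1.6], [-1.5, 0.8], [-0.3, -7.7], [1.3, -0.3], [1.9, 0.7]]
mounted [578.  196.1   5.1] [[0.2, 0.2], [-0.3, -1.6], [-1.5, 0.8], [-0.3, -7.7], [1.3, -0.3], [1.9, 0.7]]
posttop [459.16429247 235.83413384 131.8916739 ]
plate [451.82556598  -8.83634627   5.57802605]
sc [216.16591928 220.73991031] [  6   7  37  31 669]
((23.999998092651367, 21.5), (29.06888198852539, 25.93838882446289), 26.56505012512207) [[212 206]
 [198 226]
 [220 236]
 [234 215]]
si [259.80667594 270.25034771] [  5   5  41  34 719]
((25.000003814697266, 21.000001907348633), (28.284269332885742, 28.284271240234375), 45.0) [[261 254]
 [240 270]
 [259 287]
 [280 270]]
```

The fits put the mounted tote at about (578,196) with yaw ≈ +5..10, and the loose one at about (567,-211) with yaw ≈ -18. So the two already face roughly the same way, which contradicts the brief. I'll confirm it close up. First I move towards the post and look with the wrist camera.

Careful with the scale: shifts go in shares of 400 mm and turns go in shares of 90 degrees. That gives: -234 mm / 400 = -0.585, -187 mm / 400 = -0.4675.

steer_hand:
  deltas:
    - [[0,0,0],[-0.15,-0.12,-0.1],85]
    - [[0,0,0],[-0.3,-0.24,-0.2],85]
    - [[0,0,0],[-0.45,-0.36,-0.2],85]
    - [[0,0,0],[-0.585,-0.4675,-0.2],85]
    - [[0,0,0],[-0.585,-0.4675,-0.2],85]
    - [[0,0,0],[-0.585,-0.4675,-0.2],85]
  clamp_n: 60

```text
time: 0.9
tool_pos: [391.3, 267.9, 311.8]
tcp_rot: [180.0, 0.1, 154.1]
ft_force: [-0.2, 0.3, -0.2]
finger_gap: 85.0
grip_force: 0.0
```

```bash
python3 - <<'E'
from bench import r
import cv2,pickle
s=r.snapshot("wrist"); cv2.imwrite("pics/w1.png",s["pixels"]); pickle.dump(s,open("w1.pkl","wb"))
E
```

```text
(no output)
```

View pics/w1.png

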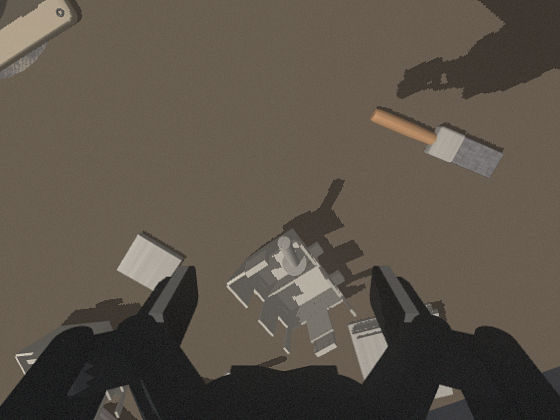

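The wrist view shows the mounted tote at (290,285), the post top at (284,242), the plate at (152,260) and the brush at (440,142). I'll crop the tote with the rough model drawn on it.

```bash
cat >> h.py <<'E'
T={}
for sx in(-1,1):
    x=83*sx; T["tab%d"%sx]=[(x,-17,104),(x,17,104)]
RIM=[(-79.5,-62.5,80),(-79.5,62.5,80),(-2-28,62.5,80),(-2-28,62.5,80)]
SEG=[((-79.5,-62.5,80),(-79.5,62.5,80)),((0,-50,32),(0,50,32)),((-87.5,-17,104),(-87.5,17,104)),((87.5,-17,104),(87.5,17,104)),((78.5,-17,104),(78.5,17,104))]
for s in(-1,1):
    for a,b in((-79.5,-30),(-2,34),(62,79.5)): SEG.append(((a,62.5*s,80),(b,62.5*s,80)))
    for c in(-16,48): SEG+=[((c-9,68*s,17),(c+9,68*s,17)),((c-14,55.2*s,40),(c+14,55.2*s,40))]
def overlay(s,p,x,y,w,h,k,out,extra=[]):
    im=cv2.resize(s["pixels"][y:y+h,x:x+w],None,fx=k,fy=k,interpolation=cv2.INTER_CUBIC)
    for a,b in SEG:
        q=(proj(s,place(p,[a,b]))-[x,y]+.5)*k; cv2.line(im,*[tuple(int(v) for v in t) for t in q],(0,0,255),1)
    for a,b in extra:
        q=(proj(s,[a,b])-[x,y]+.5)*k; cv2.line(im,*[tuple(int(v) for v in t) for t in q],(0,255,0),1)
    for j in range(0,w,10): cv2.line(im,(j*k,0),(j*k,5 if j%50 else 12),(255,0,0),1)
    for j in range(0,h,10): cv2.line(im,(0,j*k),(5 if j%50 else 12,j*k),(255,0,0),1)
    if out: cv2.imwrite(out,im)
    return im
E
python3 - <<'E'
from h import *
overlay(load("w1"),(578,196,8),215,225,150,140,4,"pics/c1.png")
E
```

```text
(no output)
```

View pics/c1.png

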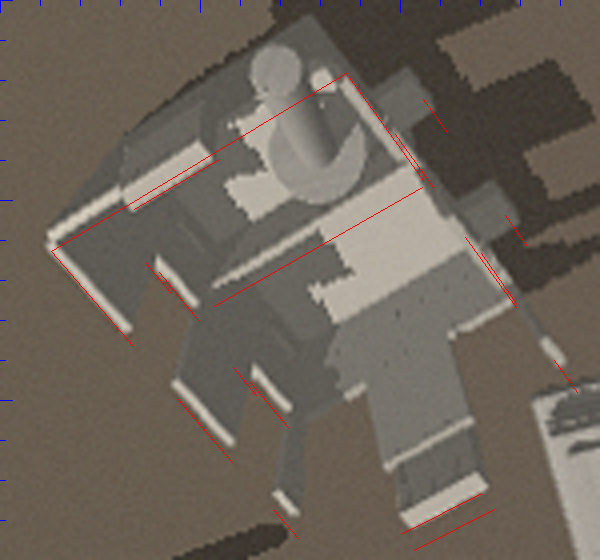

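The overlay confirms it: the mounted full end faces the robot (yaw ≈ 8), with the model 10–20 crop px off. I'll refit from these picks, then the post.

```bash
python3 - <<'E'
from h import *
s=load("w1"); sc,si=load("scene0"),load("side0")
P=[(-79.5,-62.5,80),(-30,-62.5,80),(-2,-62.5,80),(34,-62.5,80),(62,-62.5,80),(79.5,-62.5,80),(79.5,62.5,80),(87.5,-17,104),(87.5,17,104),(78.5,-17,104),(78.5,17,104),(-87.5,-17,104),(-87.5,17,104),(-78.5,-17,104),(-78.5,17,104)]
q=np.array([(48,240),(130,331),(174,385),(232,444),(275,495),(296,514),(565,361),(410,528),(488,487),(402,513),(482,474),(124,195),(205,143),(133,209),(213,159)])/4+[215,225]-.5
m,e=fit([(s,P,q)],(578,196,8)); print(m.round(1),e.tolist())
for d in[(sc,[(-79.5,-62.5,80),(-79.5,62.5,80)]),(si,[(-16,-68,5),(48,-68,5)])]: print(proj(d[0],place(m,d[1])).round(1).tolist())
# post: top centre (w1 crop 276,70), foot upper-face ellipse centre ~ (316,152)
top=tri([(s,np.array([276,70])/4+[214.5,224.5]),(sc,[289.5,158.5]),(si,[239.5,178.2])]); print("top",top.round(1))
def f(v): # azimuth of lean, top xyz
    a,t=np.radians(v[0]),np.radians(39); ax=np.array([np.sin(t)*np.cos(a),np.sin(t)*np.sin(a),np.cos(t)]); tp=v[1:]
    o=[]
    for S,qt in((s,np.array([276,70])/4+[214.5,224.5]),(sc,[289.5,158.5]),(si,[239.5,178.2])): o+=list(proj(S,tp)[0]-qt)
    o+=list(proj(s,tp-ax*142)[0]-(np.array([316,152])/4+[214.5,224.5]))
    o+=list((proj(sc,tp-ax*142)[0]-[299,206.5])*.7)+list((proj(si,tp-ax*142)[0]-[271,206])*.7)
    o.append((tp[2]-150*np.cos(t)-20*np.sin(t)-4)/3)
    return np.array(o)
o=least_squares(f,[155,*top]); print(o.x.round(1),f(o.x).round(1))
pl=np.array([[145,232],[186,256],[159,287],[117,267]]);print("plate w1",tri([(s,[152,260.5]),(sc,[216.2,221]),(si,[260.0,270.5])]))
E
```

```text
[569.  197.2   9.8] [[-2.0, -0.5], [-0.9, 0.3], [-0.3, -0.4], [-0.4, 0.5], [-0.4, -0.4], [0.9, 2.0], [2.5, 1.5], [1.2, 0.5], [1.4, -0.0], [-0.2, 0.4], [-0.5, -0.8], [-1.2, -0.6], [-0.7, -1.1], [0.8, 0.7], [1.5, -0.1]]
[[263.7, 197.8], [296.0, 173.9]]
[[284.5, 224.8], [303.1, 217.6]]
top [457.5 236.6 129.9]
[163.9 458.  236.4 130.1] [ 0.3  0.7 -0.2  0.3 -0.6  0.1 -0.5 -0.4 -0.4 -0.1 -0.7 -1.9 -1. ]
plate w1 [448.59762692  -5.34719889  -0.63569281]
```

```bash
cat >> h.py <<'E'
def rel(p,Rm):
    from bench import r
    st=r.sense(); R0=R.from_euler("xyz",st["tcp_rot"],degrees=True)
    return (R0.inv()*R.from_matrix(Rm)).as_rotvec(degrees=True).round(2),R0.inv().apply(np.asarray(p)-st["tool_pos"]).round(1)
def down(yaw): return R.from_euler("xyz",[180,0,yaw],degrees=True).as_matrix()
E
python3 - <<'E'
from h import *
a,t=np.radians(163.9),np.radians(39); ax=np.array([np.sin(t)*np.cos(a),np.sin(t)*np.sin(a),np.cos(t)])
top=np.array([458,236.4,130.1]); z=-ax; y=np.array([np.sin(a),-np.cos(a),0]); Rm=np.c_[np.cross(y,z),y,z]
for d in(60,-41): print(top+d*ax,*rel(top+d*ax,Rm))
E
```

```text
[421.72172522 246.87118596 176.72875769] [ -3.3  -38.88  -9.37] [-37.9  -6.8 134.8]
[482.79015443 229.24468959  98.23701558] [ -3.3  -38.88  -9.37] [-100.5    4.   213.3]
```

Converted, 135 mm / 400 = 0.3375, 100 mm / 400 = 0.25, -38.9 degrees / 90 = -0.4322.

steer_hand:
  deltas:
    - [[-0.0111,-0.1111,-0.0278],[-0.025,-0.005,0.075],45]
    - [[-0.0222,-0.2222,-0.0556],[-0.05,-0.01,0.1625],45]
    - [[-0.03,-0.3333,-0.0833],[-0.075,-0.0125,0.25],45]
    - [[-0.0367,-0.4322,-0.1044],[-0.095,-0.0175,0.3375],45]
    - [[-0.0367,-0.4322,-0.1044],[-0.095,-0.0175,0.3375],45]
    - [[-0.0367,-0.4322,-0.1044],[-0.095,-0.0175,0.3375],45]

```text
time: 1.7
tool_pos: [421.2, 250.7, 178.8]
tcp_rot: [179.8, 38.9, 164.1]
ft_force: [0.0, 0.1, 0.7]
finger_gap: 44.9
grip_force: 0.0
```

```bash
python3 - <<'E'
from bench import r
from h import *
s=r.snapshot("wrist"); pickle.dump(s,open("w2.pkl","wb")); 
st=r.sense(); R0=R.from_euler("xyz",st["tcp_rot"],degrees=True).as_matrix(); z=R0[:,2]; p=st["tool_pos"]
print(st["joint_pos"].round(0), s["pose"].round(2).tolist())
cv2.imwrite("pics/w2.png",overlay(s,(569,197.2,9.8),0,0,560,420,1,None,[(p,p+z*101)]))
E
```

```text
[ 49. -25. 128. -39.  64. -11.] [[0.27, -0.51, -0.82, 271.58], [0.96, 0.15, 0.23, 292.6], [0.0, -0.85, 0.53, 237.62], [0.0, 0.0, 0.0, 1.0]]
```

View pics/w2.png

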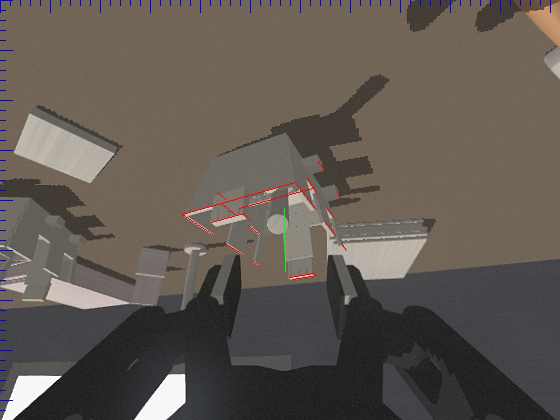

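The view shows the post top disc at (277,224), about 9 px left of the tool axis. The mounted-tote overlay fits well. I'll re-triangulate the top including this view.

```bash
python3 - <<'E'
from h import *
s,w=load("w1"),load("w2"); sc,si=load("scene0"),load("side0")
O=[(s,np.array([276,70])/4+[214.5,224.5]),(sc,[289.5,158.5]),(si,[239.5,178.2]),(w,[277,224])]
top=tri(O); print(top.round(1),[(proj(a,top)[0]-b).round(1).tolist() for a,b in O])
a,t=np.radians(163.9),np.radians(39); ax=np.array([np.sin(t)*np.cos(a),np.sin(t)*np.sin(a),np.cos(t)])
z=-ax; y=np.array([np.sin(a),-np.cos(a),0]); Rm=np.c_[np.cross(y,z),y,z]
for d in(20,-41): print(top+d*ax,*rel(top+d*ax,Rm))
from bench import r; print(r.sense()["tool_pos"],r.sense()["time"])
E
```

```text
[457.2 236.1 131.5] [[-0.3, 0.8], [-0.4, -0.2], [-0.8, -0.1], [0.3, -0.3]]
[445.06350389 239.60613603 147.08948174] [0.4  0.01 0.02] [ 1.6 -5.  41.7]
[481.94641658 228.9604303   99.68357809] [0.4  0.01 0.02] [  1.6  -5.4 102.7]
[422.33510568 251.06374418 180.47687223] 1.75
```

Converted, 42 mm / 400 = 0.105, 1.6 mm / 400 = 0.004.

steer_hand:
  deltas:
    - [[0,0,0],[0.004,-0.0125,0.05],45]
    - [[0,0,0],[0.004,-0.0125,0.105],45]
    - [[0,0,0],[0.004,-0.0125,0.105],45]

```text
time: 2.12
tool_pos: [445.8, 237.4, 145.3]
tcp_rot: [179.8, 39.0, 163.8]
ft_force: [-0.5, -0.2, -1.2]
finger_gap: 45.1
grip_force: 0.0
```

```bash
python3 - <<'E'
from h import *
from bench import r
s=r.snapshot("wrist"); pickle.dump(s,open("w3.pkl","wb")); cv2.imwrite("pics/w3.png",s["pixels"])
st=r.sense(); print(st["tool_pos"],st["tcp_rot"])
top=np.array([457.2,236.1,131.5]); print(proj(s,top))
g=cv2.cvtColor(s["pixels"],cv2.COLOR_BGR2GRAY); print(g[150:260:6,240:320:5])
R0=R.from_euler("xyz",st["tcp_rot"],degrees=True); print("top in tool",R0.inv().apply(top-st["tool_pos"]))
E
```

```text
[445.4378096  237.5997985  145.62266716] [179.78565188  39.03767977 163.87095882]
[[286.79413136 251.42288419]]
[[105  54  63 111 110 105 107 106 107 106 107 107 100  65  64  62]
 [109 108 107 107 106 105 109 104 106 107 105 102  99  84  64  68]
 [108 102 108 106 109 110 107 109 106 102 106 102 103 101  60  63]
 [107 106 108 106 106 106 107 107 105 107 105 106 103  99  98 104]
 [108 110 107 106 107 109 106 109 106 106 111 105 108 102 101 110]
 [106 109 109 105 109 108 105 109 107 108 108 106 106 101  98  99]
 [108 106 107 106 104 110 106 108 105 108 103 109 106 103 102  98]
 [108 110 104 106 105 106 106 106 109 107 110 106 108  97 102  98]
 [105 105 106 104 107 108 107 109 108 103 109 105 104 107 101  98]
 [120 110 106 108 108 107 103 113 196 101 104  88 163 104 126 101]
 [118 109 101 109 108 109 152 136  95  96  93  91 188 190 176 106]
 [122 104 100 195 182 103 106 107  96  97  94  97 138 134 135 181]
 [120 101 102 106 107 102 111 108  93  96  95  94 134 134 134 134]
 [107 104 106 104 106 107 111 122  94  98  92  97 138 137 138 136]
 [125 103 102 102 106 106 111 126  93  97  99  97 137 136 138 138]
 [192 205 103 105 103 104 109 108  91 132 102  97 138 136 136 137]
 [101 105 103 101 192 103 109 121 159 155 157 157  99 134 136 137]
 [104 104  69  74 108 104 106 155 157 155 158 155 128 136 135 137]
 [ 85 103 104 101 119 101 100  99 160 162 159 158 135 138 135 137]]
top in tool [-0.20518349  1.75813521 18.35524739]
```

View pics/w3.png

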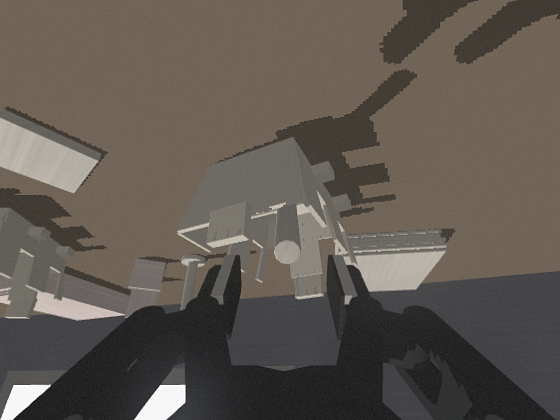

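The disc is at (287,252), matching the prediction and centred between the fingers. Before advancing I check the tab clearance.

```bash
python3 - <<'E'
from h import *
R0=R.from_euler("xyz",[179.8,39,163.9],degrees=True); top=np.array([457.2,236.1,131.5]); z=R0.as_matrix()[:,2]
print("TCP-> tab/rim pts in tool axes, TCP at s=41")
m=(569,197.2,9.8)
print(R0.inv().apply(place(m,[(-87.5,17,104),(-78.5,17,104),(-87.5,-17,104),(-87.5,17,74),(-79.5,0,80),(-79.5,30,80),(-79.5,62.5,80),(-50,62.5,80)])-(top+41*z)).round(1))
E
```

```text
TCP-> tab/rim pts in tool axes, TCP at s=41
[[ -7.6 -29.4   0.4]
 [-13.9 -25.5   5.6]
 [-19.2 -60.1   9.7]
 [ 11.3 -29.5  23.8]
 [ -3.9 -41.3  28.3]
 [  6.3 -14.3  20.1]
 [ 17.3  14.9  11.3]
 [ -3.3  27.8  28. ]]
```

Converted, 54 mm / 400 = 0.135, 40 mm / 400 = 0.1.

steer_hand:
  deltas:
    - [[0,0,0],[0,0.0038,0.05],32]
    - [[0,0,0],[0,0.0038,0.1],32]
    - [[0,0,0],[0,0.0038,0.135],32]
    - [[0,0,0],[0,0.0038,0.135],32]
    - [[0,0,0],[0,0.0038,0.135],8]
    - [[0,0,0],[0,0.0038,0.135],8]
    - [[0,0,0],[0,0.0038,0.135],8]
    - [[0,0,0],[0,0.0038,0.135],8]
  clamp_n: 90

```text
time: 3.18
tool_pos: [477.0, 229.6, 101.5]
tcp_rot: [180.0, 39.0, 164.2]
ft_force: [-0.5, 0.2, 4.1]
finger_gap: 13.8
grip_force: 87.6
```

Converted, -116 mm / 400 = -0.29, -94 mm / 400 = -0.235.

steer_hand:
  deltas:
    - [[0,0,0],[-0.015,0,-0.02],8]
    - [[0,0,0],[-0.04,0,-0.05],8]
    - [[0,0,0],[-0.075,0,-0.0925],8]
    - [[0,0,0],[-0.125,0,-0.155],8]
    - [[0,0,0],[-0.1875,0,-0.23],8]
    - [[0,0,0],[-0.235,0,-0.29],8]
    - [[0,0,0],[-0.235,0,-0.29],8]

```text
time: 4.05
tool_pos: [477.8, 230.2, 254.1]
tcp_rot: [179.6, 39.2, 164.0]
ft_force: [0.1, 0.5, -2.8]
finger_gap: 14.0
grip_force: 88.4
```

```bash
python3 - <<'E'
from h import *
from bench import r
for n in("side","scene"): 
    s=r.snapshot(n); pickle.dump(s,open(n+"4.pkl","wb"))
    cv2.imwrite("pics/%s4.png"%n,s["pixels"])
print(r.sense()["joint_pos"])
# target plate: TCP down
for yaw in (154,180,-160): print(yaw,*rel((449,-6,10+150-17+19+40),down(yaw)))
E
```

```text
[ 41.17519102 -25.62195581 121.5085513  -35.52821245  65.18017401
 -23.16671943]
154 [ 3.42 38.84  9.78] [ 2.000e-01 -2.335e+02  6.060e+01]
180 [ -5.41  38.68 -15.21] [ 2.000e-01 -2.335e+02  6.060e+01]
-160 [-12.2   37.63 -34.42] [ 2.000e-01 -2.335e+02  6.060e+01]
```

```bash
python3 - <<'E'
from h import *
from scipy.optimize import minimize
B=np.array([(x,y,z) for x in(-40,40) for y in(-40,40) for z in(0,10)],float)
ob=[]
for n,c,h in(("scene0",(217,221),24),("side0",(260,271),26),("w1",(152,260),40)):
    s=load(n); y0,x0=c[1]-h,c[0]-h; g=cv2.cvtColor(s["pixels"],cv2.COLOR_BGR2GRAY)[y0:y0+2*h,x0:x0+2*h]
    if n=="w1": g=g[:,:72-2*0]; 
    _,m=cv2.threshold(cv2.GaussianBlur(g,(3,3),0),0,255,cv2.THRESH_OTSU)
    k=cv2.connectedComponentsWithStats(m); m=(k[1]==k[1][h,h]).astype(float); print(n,m.sum()); ob.append((s,x0,y0,m))
def hull(p,s,x0,y0,m):
    q=cv2.convexHull(proj(s,place(p,B)).astype(np.float32)).reshape(-1,2)-[x0,y0]
    im=np.zeros((m.shape[0]*4,m.shape[1]*4),np.uint8); cv2.fillPoly(im,[np.round((q+.5)*4*16-8).astype(np.int32)],255,shift=4)
    return cv2.resize(im,m.shape[::-1],interpolation=cv2.INTER_AREA)/255.
def cost(p,o): return sum(np.abs(hull(p,*a)-a[3]).sum()/a[3].sum() for a in o)
for o in (ob,ob[:1],ob[1:2],ob[2:]):
    b=min((minimize(cost,(450,-7,y),args=(o,),method="Nelder-Mead",options=dict(initial_simplex=[(450,-7,y),(458,-7,y),(450,2,y),(450,-7,y+10)])) for y in(0,25,50,70)),key=lambda b:b.fun); print(b.x.round(1),round(b.fun,3))
from bench import r
for z in(170,): print(*rel((b.x[0],b.x[1],z),down(164)))
E
```

```text
scene0 667.0
side0 725.0
w1 1920.0
[449.1  -7.9  28. ] 0.382
[445.8  -7.9 117.9] 0.079
[451.6  -8.   28.4] 0.075
[450.6 -10.7  28.1] 0.171
[2.000e-02 3.894e+01 1.700e-01] [  18.1 -237.6   87.2]
```

Converted, -232 mm / 400 = -0.58, -225 mm / 400 = -0.5625, 39 degrees / 90 = 0.4333.

steer_hand:
  deltas:
    - [[0,0.1111,0],[0,-0.1125,0.025],8]
    - [[0,0.2222,0],[0,-0.225,0.05],8]
    - [[0,0.3333,0],[0,-0.35,0.0875],8]
    - [[0,0.4333,0],[0,-0.475,0.125],8]
    - [[0,0.4333,0],[0,-0.5625,0.1625],8]
    - [[0,0.4333,0],[0,-0.58,0.1875],8]
    - [[0,0.4333,0],[0,-0.58,0.1875],8]
    - [[0,0.4333,0],[0,-0.58,0.1875],8]

```text
time: 5.15
tool_pos: [458.6, -5.8, 191.7]
tcp_rot: [-180.0, -0.0, 164.2]
ft_force: [-0.4, 1.3, -2.3]
finger_gap: 13.5
grip_force: 88.4
```

Converted, 55 mm / 400 = 0.1375, 50 mm / 400 = 0.125.

steer_hand:
  deltas:
    - [[0,0,0],[0.01,-0.005,0.075],8]
    - [[0,0,0],[0.02,-0.0125,0.125],8]
    - [[0,0,0],[0.02,-0.0125,0.1375],8]
    - [[0,0,0],[0.02,-0.0125,0.1375],8]

```text
time: 5.65
tool_pos: [450.1, -8.9, 137.5]
tcp_rot: [-180.0, 0.0, 164.2]
ft_force: [-0.6, 0.3, -2.2]
finger_gap: 13.9
grip_force: 88.4
```

```bash
python3 - <<'E'
from h import *
from bench import r
ims=[]
for n,c in(("scene",(217,200)),("side",(262,262))):
    s=r.snapshot(n); pickle.dump(s,open(n+"5.pkl","wb")); x,y=c[0]-36,c[1]-45
    st=r.sense(); tp=np.array(st["tool_pos"])
    P=np.array([(449,-8)]); base=[449,-8]
    ex=[((449-40*0,-8,10),(449,-8,10))]
    print(tp)
    b=np.array([tp[0],tp[1],tp[2]-114])
    ring=[b+[20*np.cos(t),20*np.sin(t),0] for t in np.linspace(0,6.283,25)]
    pl=place((449,-8.3,28),[(-40,-40,10),(40,-40,10),(40,40,10),(-40,40,10),(-40,-40,10)])
    ex=list(zip(ring[:-1],ring[1:]))+list(zip(pl[:-1],pl[1:]))+[(b,b+[0,0,150])]
    ims.append(overlay(s,(569,197.2,9.8),x,y,72,100,5,None,ex))
cv2.imwrite("pics/c5.png",np.hstack(ims))
E
```

```text
[450.58765541  -9.08605976 137.99954011]
[450.75989529  -9.26943491 138.15527748]
```

View pics/c5.png

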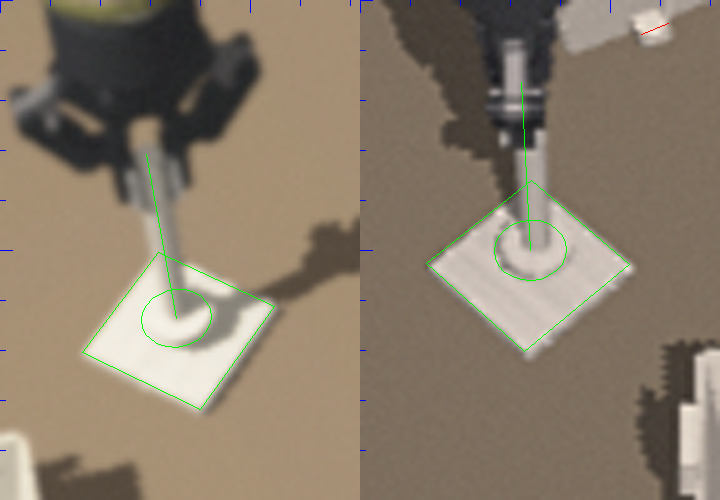

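The foot ring and plate outline match in both views (foot about 14 mm above the plate and centred, shaft vertical within about 2°). Now I lower gently.

Converted, 12 mm / 400 = 0.03, 11 mm / 400 = 0.0275.

steer_hand:
  deltas:
    - [[0,0,0],[0.0025,0,0.0125],8]
    - [[0,0,0],[0.0025,0,0.0225],8]
    - [[0,0,0],[0.0025,0,0.0275],8]
    - [[0,0,0],[0.0025,0,0.03],8]

```text
time: 6.25
tool_pos: [448.7, -9.4, 124.6]
tcp_rot: [-180.0, -0.0, 164.2]
ft_force: [-0.1, 0.2, -2.5]
finger_gap: 13.9
grip_force: 88.4
```

steer_hand:
  deltas:
    - [[0,0,0],[0,0,0.0025],8]
    - [[0,0,0],[0,0,0.0025],8]

```text
time: 6.5
tool_pos: [448.8, -9.4, 123.8]
tcp_rot: [-180.0, -0.0, 164.2]
ft_force: [1.3, -0.8, -3.1]
finger_gap: 14.0
grip_force: 88.4
```

Converted, 1 mm / 400 = 0.0025.

steer_hand:
  deltas:
    - [[0,0,0],[0,0,0.0025],8]
    - [[0,0,0],[0,0,0.0025],8]

```text
time: 6.75
tool_pos: [449.0, -9.4, 123.0]
tcp_rot: [-180.0, 0.0, 164.2]
ft_force: [-0.2, -0.7, -1.3]
finger_gap: 13.8
grip_force: 88.8
```

steer_hand:
  deltas:
    - [[0,0,0],[0,0,0.0025],8]
    - [[0,0,0],[0,0,0.0025],8]

```text
time: 7.0
tool_pos: [449.6, -9.5, 122.9]
tcp_rot: [-180.0, 0.1, 164.2]
ft_force: [-1.6, 0.0, 6.0]
finger_gap: 14.1
grip_force: 89.3
```

Converted, 0.7 mm / 400 = 0.0018.

steer_hand:
  deltas:
    - [[0,0,0],[0,0,0.0018],8]
    - [[0,0,0],[0,0,0.0018],8]
    - [[0,0,0],[0,0,0.0018],22]
    - [[0,0,0],[0,0,0.0018],40]
    - [[0,0,0],[0,0,0.0018],50]
    - [[0,0,0],[0,0,0.0018],50]

```text
time: 7.75
tool_pos: [448.7, -9.3, 120.9]
tcp_rot: [-180.0, -0.0, 164.2]
ft_force: [-0.2, -0.2, 0.9]
finger_gap: 49.8
grip_force: 0.0
```

Converted, -200 mm / 400 = -0.5, -180 mm / 400 = -0.45.

steer_hand:
  deltas:
    - [[0,0,0],[0,0,-0.0375],50]
    - [[0,0,0],[0,0,-0.15],50]
    - [[0,0,0],[0,0,-0.3],85]
    - [[0,0,0],[0,0,-0.45],85]
    - [[0,0,0],[0,0,-0.5],85]
    - [[0,0,0],[0,0,-0.5],85]

```text
time: 8.5
tool_pos: [449.7, -9.4, 323.2]
tcp_rot: [180.0, 0.2, 164.2]
ft_force: [-0.3, -0.6, -1.1]
finger_gap: 84.9
grip_force: 0.0
```

```bash
python3 - <<'E'
from h import *
from bench import r
ims=[]
for n,c in(("scene",(217,200)),("side",(262,250))):
    s=r.snapshot(n); pickle.dump(s,open(n+"6.pkl","wb")); x,y=c[0]-36,c[1]-45
    b=np.array([449,-8.7,10]); ring=[b+[20*np.cos(t),20*np.sin(t),8] for t in np.linspace(0,6.283,25)]
    pl=place((449,-8.3,28),[(-40,-40,10),(40,-40,10),(40,40,10),(-40,40,10),(-40,-40,10)])
    ims.append(overlay(s,(569,197.2,9.8),x,y,72,100,5,None,list(zip(ring[:-1],ring[1:]))+list(zip(pl[:-1],pl[1:]))+[(b,b+[0,0,150])]))
s=r.snapshot("wrist"); pickle.dump(s,open("w6.pkl","wb"))
cv2.imwrite("pics/c6.png",np.hstack(ims))
E
```

```text
(no output)
```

View pics/c6.png

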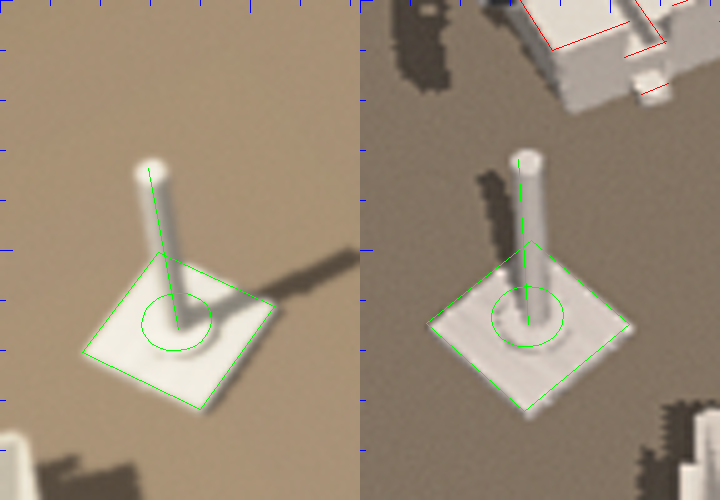

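The post stands upright in the middle of the plate: foot centre within about 2–3 mm in both views, top at scene crop (151,172) and side crop (526,160). Now the loose tote. I'll hold it by its full-height tab.

```bash
python3 - <<'E'
from h import *
R0=down(164.2)
for p,y in(((488,-185,280),72.2),): 
    print((R.from_matrix(R0).inv()*R.from_matrix(down(y))).as_rotvec(degrees=True), R0.T@(np.array(p)-[449.4,-9.3,323.2]))
E
```

```text
[-1.08379439e-30 -1.12667506e-14  9.20000000e+01] [ -84.98125396 -158.55168393   43.2       ]
```

Careful with the scale: shifts go in shares of 400 mm and turns go in shares of 90 degrees. That gives: -159 mm / 400 = -0.3975, -135 mm / 400 = -0.3375, 80 degrees / 90 = 0.8889.

steer_hand:
  deltas:
    - [[0,0,0.1111],[-0.025,-0.045,0.0125],60]
    - [[0,0,0.2222],[-0.05,-0.09,0.025],60]
    - [[0,0,0.3333],[-0.075,-0.135,0.0375],60]
    - [[0,0,0.4444],[-0.1,-0.18,0.05],60]
    - [[0,0,0.5556],[-0.125,-0.23,0.0625],60]
    - [[0,0,0.6667],[-0.15,-0.2875,0.075],60]
    - [[0,0,0.7778],[-0.18,-0.3375,0.09],60]
    - [[0,0,0.8889],[-0.2125,-0.3975,0.1075],60]

```text
time: 9.65
tool_pos: [486.4, -185.6, 275.4]
tcp_rot: [-179.8, -0.1, 83.9]
ft_force: [-0.6, -0.3, 0.4]
finger_gap: 60.0
grip_force: 0.0
```

steer_hand:
  deltas:
    - [[0,0,0.1111],[0,0,0],40]
    - [[0,0,0.1333],[0,0,0],40]
    - [[0,0,0.1333],[0,0,0],40]

```text
time: 10.02
tool_pos: [486.8, -185.0, 277.0]
tcp_rot: [-179.9, 0.0, 72.4]
ft_force: [0.4, 0.1, 0.5]
finger_gap: 40.1
grip_force: 0.0
```

```bash
cat >> h.py <<'E'
VIS=[]
def edgefit(obs,p0,segs=SEG,grid=True):
    # register model edges to image gradients: maximise mean |gradient across the edge|
    D=[]
    for s in obs:
        g=cv2.cvtColor(s["pixels"],cv2.COLOR_BGR2GRAY).astype(np.float32); D.append((s,g))
    def cost(p,sig):
        tot=0
        for s,g in D:
            b=cv2.GaussianBlur(g,(0,0),sig); gx,gy=cv2.Sobel(b,5,1,0),cv2.Sobel(b,5,0,1); acc=[]
            for a,c in segs:
                q=proj(s,place(p,[a,c])); t=np.linspace(.03,.97,25)[:,None]; w=(q[0]*(1-t)+q[1]*t).astype(np.float32)
                n=np.array([-(q[1]-q[0])[1],(q[1]-q[0])[0]]); n/=np.linalg.norm(n)+1e-9
                sx,sy=[cv2.remap(k,w[:,0],w[:,1],cv2.INTER_LINEAR).ravel() for k in(gx,gy)]
                acc.append(np.minimum(np.abs(sx*n[0]+sy*n[1]),150).mean()*np.linalg.norm(np.subtract(a,c)))
            tot-=sum(acc)/1000
        return tot
    from scipy.optimize import minimize
    p=np.array(p0,float)
    for sig,st in((2.5,6),(1.5,3),(1,2)):
        best=None
        for dy in(-st*.7,0,st*.7):
            for dx in(-st,0,st):
                for dv in(-st,0,st):
                    c=(cost(p+[dx,dv,dy],sig),tuple(p+[dx,dv,dy]))
                    if best is None or c<best: best=c
        x0=np.array(best[1]); p=minimize(cost,x0,args=(sig,),method="Nelder-Mead",options=dict(initial_simplex=[x0,x0+[st/2,0,0],x0+[0,st/2,0],x0+[0,0,st/2]],xatol=.05,fatol=1e-3)).x
    return p.round(1),round(cost(p,1),2)
E
python3 - <<'E'
from h import *
from bench import r
for n,k in(("wrist","w7"),("scene","scene7"),("side","side7")): pickle.dump(r.snapshot(n),open(k+".pkl","wb"))
print("mounted",edgefit([load("w1")],(569,197,9.8)),edgefit([load("scene6")],(569,197,9.8)),edgefit([load("side6")],(569,197,9.8)))
print("loose",edgefit([load("w7")],(567,-211,-17.8)),edgefit([load("scene6")],(567,-211,-17.8)),edgefit([load("side6")],(567,-211,-17.8)))
print(r.sense()["tool_pos"],r.sense()["tcp_rot"])
E
```

```text
mounted (array([570. , 196.5,   9.8]), np.float64(-83.59)) (array([568.4, 193.6,  10.1]), np.float64(-71.97)) (array([569.9, 192.9,   8.9]), np.float64(-76.21))
loose (array([ 562.6, -211. ,  -18.1]), np.float64(-89.19)) (array([ 563.3, -206.6,  -18.2]), np.float64(-84.54)) (array([ 564. , -214.3,  -17.7]), np.float64(-92.68))
[ 487.19970234 -185.05891851  277.9721809 ] [-1.79980445e+02  2.19531636e-02  7.23245095e+01]
```

Converted, 352 mm / 400 = 0.88, 290 mm / 400 = 0.725, -27.5 degrees / 90 = -0.3056.

steer_hand:
  deltas:
    - [[0,0,-0.0556],[0.145,-0.045,0],40]
    - [[0,0,-0.1111],[0.29,-0.09,0],40]
    - [[0,0,-0.1667],[0.435,-0.135,0],40]
    - [[0,0,-0.2222],[0.58,-0.18,0],40]
    - [[0,0,-0.3056],[0.725,-0.225,0],40]
    - [[0,0,-0.3056],[0.88,-0.2725,0],40]
    - [[0,0,-0.3056],[0.88,-0.2725,0],40]
    - [[0,0,-0.3056],[0.88,-0.2725,0],40]

```text
time: 11.18
tool_pos: [491.0, 183.4, 278.0]
tcp_rot: [-180.0, 0.0, 99.8]
ft_force: [0.5, -1.0, 0.8]
finger_gap: 40.0
grip_force: 0.0
```

```bash
python3 - <<'E'
from h import *
from bench import r
pickle.dump(r.snapshot("wrist"),open("w8.pkl","wb"))
print("mounted",edgefit([load("w8")],(569,197,9.8)),edgefit([load("w8"),load("w1")],(569,197,9.8)))
print("flip test",edgefit([load("w8")],(569,197,189.8)),edgefit([load("w7")],(563,-211,162)))
print(r.sense()["tool_pos"],r.sense()["tcp_rot"])
E
```

```text
mounted (array([568.1, 196. ,   9.6]), np.float64(-90.49)) (array([568. , 196.2,   9.6]), np.float64(-171.95))
flip test (array([567.9, 195.8, 189.4]), np.float64(-52.44)) (array([ 562.6, -210.7,  161.7]), np.float64(-44.18))
[491.26318249 182.5196658  278.01240461] [-1.79981485e+02  4.93700620e-02  9.97108178e+01]
```

The same-geometry fits give mounted (568.1,196.0, yaw 9.6) and loose (562.6,-211.0, yaw -18.1). The flipped hypotheses score far worse. So the tote needs only a turn of +27.7°, not 180°. Going to its full-end tab.

Converted, -362 mm / 400 = -0.905, -240 mm / 400 = -0.6, 27.8 degrees / 90 = 0.3089.

steer_hand:
  deltas:
    - [[0,0,0.0556],[-0.15,-0.0275,0],40]
    - [[0,0,0.1111],[-0.3,-0.0575,0],40]
    - [[0,0,0.1667],[-0.45,-0.0875,0],40]
    - [[0,0,0.2222],[-0.6,-0.115,0.025],40]
    - [[0,0,0.3089],[-0.7375,-0.1425,0.075],40]
    - [[0,0,0.3089],[-0.8625,-0.165,0.15],40]
    - [[0,0,0.3089],[-0.905,-0.1738,0.275],40]
    - [[0,0,0.3089],[-0.905,-0.1738,0.37],40]

```text
time: 12.22
tool_pos: [481.7, -188.7, 128.3]
tcp_rot: [-179.9, 0.1, 71.6]
ft_force: [-0.7, 0.2, -0.1]
finger_gap: 40.0
grip_force: 0.0
```

steer_hand:
  deltas:
    - [[0,0,0],[0,0,0],40]
    - [[0,0,0],[0,0,0],40]

```text
time: 12.48
tool_pos: [484.0, -186.6, 132.0]
tcp_rot: [179.9, 0.0, 71.8]
ft_force: [0.7, 0.2, 0.3]
finger_gap: 40.1
grip_force: 0.0
```

```bash
python3 - <<'E'
from h import *
from bench import r
pickle.dump(r.snapshot("wrist"),open("w9.pkl","wb"))
p,c=edgefit([load("w9")],(562.6,-211,-18.1)); print(p,c)
for q in((562.6,-211,-18.1),p):
    t=place(q,[(-83,0,84)])[0]; print(t,*rel(t,down(90+q[2])))
E
```

```text
[ 563.1 -210.9  -18.1] -73.07
[ 483.70719427 -185.21385634   84.        ] [ 0.2   0.06 -0.05] [ 1.  -1.5 48.8]
[ 484.20719427 -185.11385634   84.        ] [ 0.2   0.06 -0.05] [ 1.3 -1.1 48.8]
```

Converted, 45 mm / 400 = 0.1125, 25 mm / 400 = 0.0625.

steer_hand:
  deltas:
    - [[0,0,0],[0.0025,-0.0025,0.0625],30]
    - [[0,0,0],[0.0025,-0.0025,0.1125],30]
    - [[0,0,0],[0.0025,-0.0025,0.1125],30]
    - [[0,0,0],[0.0025,-0.0025,0.1125],18]
    - [[0,0,0],[0.0025,-0.0025,0.1125],12]
    - [[0,0,0],[0.0025,-0.0025,0.1125],4]
    - [[0,0,0],[0.0025,-0.0025,0.1125],4]
    - [[0,0,0],[0.0025,-0.0025,0.1125],4]
  clamp_n: 100

```text
time: 13.52
tool_pos: [484.1, -184.9, 87.1]
tcp_rot: [179.8, 0.0, 71.9]
ft_force: [-0.3, 0.3, 6.3]
finger_gap: 6.7
grip_force: 98.4
```

steer_hand:
  deltas:
    - [[0,0,0],[0,0,0],4]
    - [[0,0,0],[0,0,0],4]

```text
time: 13.78
tool_pos: [484.1, -184.9, 87.1]
tcp_rot: [179.8, 0.0, 71.9]
ft_force: [-0.4, 0.3, 5.8]
finger_gap: 6.4
grip_force: 98.4
```

Converted, -205 mm / 400 = -0.5125, -180 mm / 400 = -0.45.

steer_hand:
  deltas:
    - [[0,0,0],[0,0,-0.0125],4]
    - [[0,0,0],[0,0,-0.0375],4]
    - [[0,0,0],[0,0,-0.1],4]
    - [[0,0,0],[0,0,-0.2],4]
    - [[0,0,0],[0,0,-0.325],4]
    - [[0,0,0],[0,0,-0.45],4]
    - [[0,0,0],[0,0,-0.5125],4]
    - [[0,0,0],[0,0,-0.5125],4]

```text
time: 14.78
tool_pos: [484.0, -184.7, 293.2]
tcp_rot: [179.7, 0.1, 71.9]
ft_force: [0.2, -0.7, -2.0]
finger_gap: 6.6
grip_force: 98.0
```

```bash
python3 - <<'E'
from h import *
from bench import r
pickle.dump(r.snapshot("wrist"),open("w10.pkl","wb"))
for n in("scene","side"): pickle.dump(r.snapshot(n),open(n+"10.pkl","wb"))
st=r.sense(); print(st["tool_pos"],st["tcp_rot"],st["ft_force"],st["wrist_torque"],st["finger_gap"])
E
```

```text
[ 482.19076725 -183.88618535  288.27736846] [-1.79836015e+02  5.14702811e-03  7.18707756e+01] [-0.59222488 -0.53026433 -2.09041689] [0.06039826 0.10292814 0.00953502] 6.611968036637687
```

```bash
cat >> h.py <<'E'
def place6(p,P): # x y z yaw pitch roll
    return R.from_euler("ZYX",p[3:],degrees=True).apply(np.asarray(P,float))+p[:3]
def edge6(obs,p0,segs=SEG,fix=()):
    from scipy.optimize import minimize
    def mk(sig):
        o=[]
        for s in obs:
            b=cv2.GaussianBlur(cv2.cvtColor(s["pixels"],cv2.COLOR_BGR2GRAY).astype(np.float32),(0,0),sig); o.append((s,cv2.Sobel(b,5,1,0),cv2.Sobel(b,5,0,1)))
        return o
    t=np.linspace(.03,.97,25)[None,:,None]; A=np.array([a for a,_ in segs],float); B=np.array([b for _,b in segs],float); L=np.linalg.norm(A-B,axis=1)
    def cost(p,o):
        tot=0
        for s,gx,gy in o:
            qa,qb=proj(s,place6(p,A)),proj(s,place6(p,B)); w=(qa[:,None]*(1-t)+qb[:,None]*t).astype(np.float32)
            n=np.c_[-(qb-qa)[:,1],(qb-qa)[:,0]]; n/=np.linalg.norm(n,axis=1)[:,None]+1e-9
            sx,sy=[cv2.remap(k,w[...,0].copy(),w[...,1].copy(),cv2.INTER_LINEAR) for k in(gx,gy)]
            tot-=(np.minimum(np.abs(sx*n[:,:1]+sy*n[:,1:]),150).mean(1)*L).sum()/1000
        return tot
    free=[i for i in range(6) if i not in fix]; p=np.array(p0,float)
    for sig,st in((2.5,5),(1.5,3),(1,2)):
        o=mk(sig)
        def f(v): u=p.copy(); u[free]=v; return cost(u,o)+.02*(((u-p0)/[4,4,4,3,3,3])**2).sum()*10
        rs=[]
        for k in range(6):
            rng=np.random.default_rng(k); x0=p[free]+(rng.normal(0,st/3,len(free)) if k else 0)
            rs.append(minimize(f,x0,method="Powell",options=dict(xtol=.02,ftol=1e-4)))
        b=min(rs,key=lambda z:z.fun); p=p.copy(); p[free]=b.x
    return p.round(1),round(cost(p,mk(1)),1)
E
python3 - <<'E'
from h import *
from bench import r
st=r.sense(); t=st["tool_pos"]; print(t)
yaw=-18.1; o=place((0,0,yaw),[(-83,0,0)])[0]
p0=[t[0]-o[0],t[1]-o[1],t[2]-86,yaw,0,0]; print(np.round(p0,1))
print(edge6([load("w10")],p0)); print(edge6([load("w10"),load("scene10"),load("side10")],p0)); print(edge6([load("scene10"),load("side10")],p0))
E
```

```text
[ 482.19076725 -183.88618535  288.27736846]
[ 561.1 -209.7  202.3  -18.1    0.     0. ]
(array([ 562. , -209.7,  204. ,  -18.1,    0.8,    0.9]), np.float64(-54.9))
(array([ 561.7, -210.5,  202.6,  -18.4,    0.6,    0.8]), np.float64(-190.6))
(array([ 5.597e+02, -2.109e+02,  2.021e+02, -1.850e+01,  4.000e-01,
        5.000e-01]), np.float64(-149.8))
```

The tote is held level (tilt under 1°). Carrying it over the mounted tote and turning it +27.7°.

Converted, 340 mm / 400 = 0.85, 160 mm / 400 = 0.4, -27.7 degrees / 90 = -0.3078.

steer_hand:
  deltas:
    - [[0,0,-0.0222],[0.05,-0.015,0],4]
    - [[0,0,-0.0667],[0.15,-0.0475,0],4]
    - [[0,0,-0.1111],[0.275,-0.0875,0],4]
    - [[0,0,-0.1556],[0.4,-0.1275,0],4]
    - [[0,0,-0.2],[0.525,-0.1675,0],4]
    - [[0,0,-0.2444],[0.65,-0.2075,0],4]
    - [[0,0,-0.2889],[0.7625,-0.2425,0],4]
    - [[0,0,-0.3078],[0.85,-0.2713,0],4]

```text
time: 15.92
tool_pos: [484.1, 175.4, 288.5]
tcp_rot: [-179.8, 0.0, 99.8]
ft_force: [0.3, -0.4, -1.6]
finger_gap: 6.6
grip_force: 98.1
```

steer_hand:
  deltas:
    - [[0,0,0],[0.025,-0.008,0],4]
    - [[0,0,0],[0.025,-0.008,0],4]
    - [[0,0,0],[0.025,-0.008,0],4]
    - [[0,0,0],[0.025,-0.008,0],4]

```text
time: 16.42
tool_pos: [481.0, 181.0, 290.0]
tcp_rot: [-180.0, 0.0, 99.5]
ft_force: [0.2, 0.2, -1.5]
finger_gap: 6.4
grip_force: 98.1
```

```bash
python3 - <<'E'
from h import *
from bench import r
for n in("wrist","scene","side"): pickle.dump(r.snapshot(n),open(n+"11.pkl","wb")); st=r.sense(); print(st["tool_pos"],st["tcp_rot"][2])
t=st["tool_pos"]; yaw=st["tcp_rot"][2]-90; o=place((0,0,yaw),[(-83,0,0)])[0]
p0=[t[0]-o[0],t[1]-o[1],t[2]-87,yaw,0,0]; print(np.round(p0,1))
print(edge6([load("wrist11")],p0)); print(edge6([load("wrist11"),load("scene11"),load("side11")],p0))
print(rel(place((568.1,196,9.6),[(-83,0,170)])[0],down(99.6)))
E
```

```text
[481.01237603 181.05384484 290.06777244] 99.48019020549732
[481.02356309 181.14943634 290.07922985] 99.48758647909274
[481.01272482 181.30297497 290.12095317] 99.50072101561656
[562.9 195.  203.1   9.5   0.    0. ]
(array([5.637e+02, 1.895e+02, 1.972e+02, 9.600e+00, 4.000e-01, 3.000e-01]), np.float64(-62.8))
(array([560.1, 192.4, 202.6,   9.6,   2.1,   1.7]), np.float64(-187.3))
(array([-0.01,  0.02, -0.1 ]), array([  0. ,   5.3, 120.1]))
```

Converted, 105 mm / 400 = 0.2625, 100 mm / 400 = 0.25.

steer_hand:
  deltas:
    - [[0,0,0],[0,0.0133,0.0375],4]
    - [[0,0,0],[0,0.0133,0.1125],4]
    - [[0,0,0],[0,0.0133,0.1875],4]
    - [[0,0,0],[0,0.0133,0.25],4]
    - [[0,0,0],[0,0.0133,0.2625],4]
    - [[0,0,0],[0,0.0133,0.2625],4]
    - [[0,0,0],[0,0.0133,0.2625],4]

```text
time: 17.45
tool_pos: [486.9, 183.0, 186.4]
tcp_rot: [179.9, 0.0, 99.6]
ft_force: [-0.3, 0.9, -1.2]
finger_gap: 6.8
grip_force: 98.1
```

```bash
python3 - <<'E'
from h import *
from bench import r
S={}
for n in("wrist","scene","side"): S[n]=r.snapshot(n); pickle.dump(S[n],open(n+"12.pkl","wb"))
print(r.sense()["tool_pos"],r.sense()["tcp_rot"],r.sense()["ft_force"])
print(rel(place((568.1,196,9.6),[(-83,0,170)])[0],down(99.6)))
E
```

```text
[486.6394397  182.98230733 186.11654626] [1.79910592e+02 1.04049056e-02 9.95708626e+01] [-0.24744668 -0.47826827 -2.83649693]
(array([ 0.09,  0.01, -0.03]), array([-0.7, -0.5, 16.1]))
```

Converted, 30 mm / 400 = 0.075, 27 mm / 400 = 0.0675.

steer_hand:
  deltas:
    - [[0,0,0],[-0.0018,-0.001,0.02],4]
    - [[0,0,0],[-0.0018,-0.001,0.04],4]
    - [[0,0,0],[-0.0018,-0.001,0.055],4]
    - [[0,0,0],[-0.0018,-0.001,0.0675],4]
    - [[0,0,0],[-0.0018,-0.001,0.075],4]
    - [[0,0,0],[-0.0018,-0.001,0.075],4]

```text
time: 18.35
tool_pos: [485.6, 182.0, 154.8]
tcp_rot: [-180.0, 0.0, 99.6]
ft_force: [0.4, -0.3, -1.7]
finger_gap: 6.5
grip_force: 98.1
```

The TCP is at 155, below the stacking height of 162, with no contact force. So the lugs are in the notches.

Converted, 18 mm / 400 = 0.045, 15 mm / 400 = 0.0375.

steer_hand:
  deltas:
    - [[0,0,0],[0.001,0.0008,0.0125],4]
    - [[0,0,0],[0.001,0.0008,0.025],4]
    - [[0,0,0],[0.001,0.0008,0.0375],4]
    - [[0,0,0],[0.001,0.0008,0.045],4]

```text
time: 18.85
tool_pos: [485.7, 182.4, 136.4]
tcp_rot: [-179.9, 0.0, 99.6]
ft_force: [0.4, -0.1, -1.2]
finger_gap: 6.8
grip_force: 98.2
```

steer_hand:
  deltas:
    - [[0,0,0],[0,0,0.0075],4]
    - [[0,0,0],[0,0,0.015],4]
    - [[0,0,0],[0,0,0.02],4]
    - [[0,0,0],[0,0,0.02],4]

```text
time: 19.35
tool_pos: [485.9, 182.4, 128.8]
tcp_rot: [-180.0, 0.0, 99.6]
ft_force: [-0.1, -0.9, -2.4]
finger_gap: 6.6
grip_force: 98.2
```

Converted, 4 mm / 400 = 0.01, 2 mm / 400 = 0.005.

steer_hand:
  deltas:
    - [[0,0,0],[0,0,0.005],4]
    - [[0,0,0],[0,0,0.01],4]
    - [[0,0,0],[0,0,0.01],4]

```text
time: 19.73
tool_pos: [486.3, 182.5, 125.3]
tcp_rot: [180.0, 0.0, 99.6]
ft_force: [-0.7, -0.4, -0.1]
finger_gap: 6.4
grip_force: 98.5
```

steer_hand:
  deltas:
    - [[0,0,0],[0,0,0.0025],4]
    - [[0,0,0],[0,0,0.005],4]
    - [[0,0,0],[0,0,0.005],4]

```text
time: 20.1
tool_pos: [486.2, 182.6, 123.8]
tcp_rot: [180.0, 0.0, 99.6]
ft_force: [-3.3, -1.5, 6.8]
finger_gap: 6.6
grip_force: 99.3
```

Converted, 2 mm / 400 = 0.005, 1 mm / 400 = 0.0025.

steer_hand:
  deltas:
    - [[0,0,0],[0,0,0.0025],4]
    - [[0,0,0],[0,0,0.005],4]
    - [[0,0,0],[0,0,0.005],4]

```text
time: 20.48
tool_pos: [486.3, 182.6, 122.3]
tcp_rot: [180.0, 0.0, 99.6]
ft_force: [-6.2, -2.0, 11.1]
finger_gap: 6.5
grip_force: 100.0
```

Converted, -120 mm / 400 = -0.3, -70 mm / 400 = -0.175.

steer_hand:
  deltas:
    - [[0,0,0],[0,0,0],10]
    - [[0,0,0],[0,0,0],20]
    - [[0,0,0],[0,0,0],30]
    - [[0,0,0],[0,0,0],30]
    - [[0,0,0],[0,0,-0.02],30]
    - [[0,0,0],[0,0,-0.075],30]
    - [[0,0,0],[0,0,-0.175],40]
    - [[0,0,0],[0,0,-0.3],60]

```text
time: 21.48
tool_pos: [485.2, 182.3, 241.7]
tcp_rot: [-179.9, 0.0, 99.6]
ft_force: [0.9, -0.1, 0.1]
finger_gap: 56.7
grip_force: 0.0
```

steer_hand:
  deltas:
    - [[0,0,0],[-0.125,-0.1,-0.075],60]
    - [[0,0,0],[-0.25,-0.2,-0.15],60]
    - [[0,0,0],[-0.375,-0.2,-0.15],60]
    - [[0,0,0],[-0.375,-0.2,-0.15],60]

```text
time: 21.98
tool_pos: [432.4, 17.5, 303.0]
tcp_rot: [179.8, 0.1, 99.2]
ft_force: [0.1, -0.2, 1.1]
finger_gap: 59.8
grip_force: 0.0
```

```bash
python3 - <<'E'
from h import *
from bench import r
S={}
for n in("wrist","scene","side"): S[n]=r.snapshot(n); pickle.dump(S[n],open(n+"13.pkl","wb"))
print(r.sense()["tool_pos"])
pe=(568.1,196,35,9.6,0,0)
for k in(["scene","side"],["wrist"]):
    print(k,edge6([S[n] for n in k],pe))
def crop(s,x,y,w,h,k,m=True):
    im=cv2.resize(s["pixels"][y:y+h,x:x+w],None,fx=k,fy=k,interpolation=cv2.INTER_CUBIC)
    return im
a=crop(S["scene"],120,130,300,230,1); 
top=np.hstack([crop(S["scene"],245,160,100,75,4),crop(S["side"],235,160,100,75,4)])
bot=np.hstack([cv2.resize(S["scene"]["pixels"][120:360,130:450],(400,300)),cv2.resize(S["side"]["pixels"][120:390,120:480],(400,300))])
cv2.imwrite("pics/final.png",np.vstack([top,bot]))
E
```

```text
[432.0332758   21.72321853 301.22345461]
['scene', 'side'] (array([568. , 195.3,  37.1,   8.7,  -0.8,   1.2]), np.float64(-144.4))
['wrist'] (array([564.8, 195.7,  37.6,   9.3,   4.5,   3.7]), np.float64(-49.0))
```

View pics/final.png

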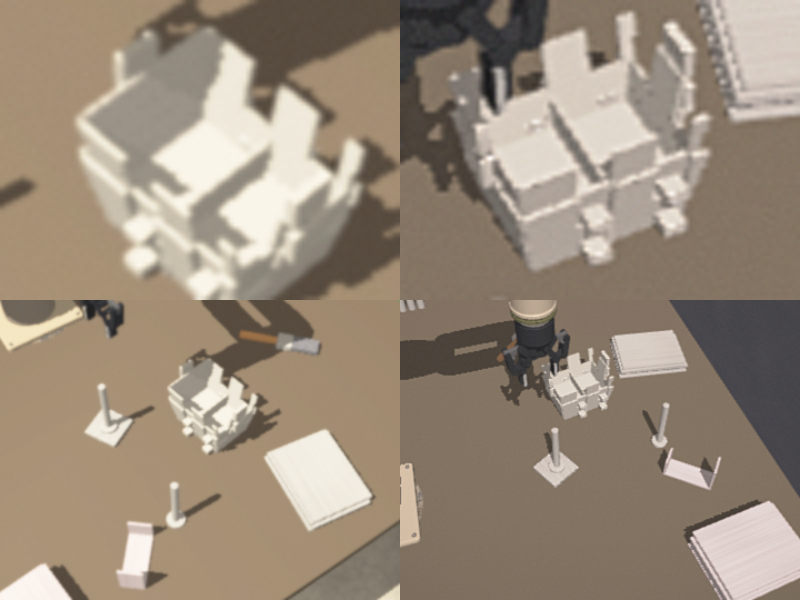

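The picture shows the loose tote nested level in the mounted one: lugs sit in the notches directly above the lower lugs, and both low ends are on the same side. The post stands on the plate and the bystanders have not moved. Handing in.

```bash
python3 -c "
from bench import r
print(r.hand_in())"
```

```text
the job is handed in; nothing more can be done
None
```

I stood the post upright within about 3 mm of the plate's middle, nested the loose tote fully down facing the same way as the mounted one, and handed in at about 22 s. The cameras showed it only about 28° off rather than half a turn, so I turned it by that instead.

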